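Line up the press plunger over its mould

TASK

In the pottery, swing the lever of the clamp block open and lift the wooden plunger out of it. Carry it over the row of jars, leaving the jars and the other things on the table where they stand, and stop with it hovering upright about 15 mm above the plaster mould with the rectangular pocket, centred over the pocket and turned to match it, not touching. Finish while still holding it there: do not lower it in, put it down or let go, and leave the lever open.

Things in the scene. Friction and masses are not known exactly. Their poses are not given: they have to be found in the camera images.
- plunger: Wooden press plunger. Foot 70 mm (its x) by 56 mm (y), 22 mm tall; on it a flat-sided handle 44 mm (x) by 24 mm (y), from 22 to 100 mm height: grip it across the 24 mm from above, about 75 mm up. Origin: centre of the foot's underside; z up. 0.14 to 0.28 kg. Starts loose in the block's pocket, underside 16 mm above the table, axes along the block's.
- block: Metal clamp block fixed to the table, 122 by 90 mm, 30 mm tall, with a rectangular pocket 14 mm deep that holds the plunger's foot with 1.5 mm play. Origin: on the table, under the pocket's centre; the block reaches from -50 to +72 mm along its x and +-45 mm along its y.
- clamp (a joint): Clamp lever's angle, rad. It swings level about an upright pivot. At 0 (shut) it points along the block's -x, over the plunger's foot on the handle's +y side, and blocks lifting. It grows as the free end swings out through the block's +y, clockwise from above; clear of the foot past 0.7, stop at 1.5. Starts at 0 to 0.2; slight friction (under 1 N at the post), stays where left.
- clamp_pivot (a point): On the pivot axis of the clamp lever, 40 mm above the table, 55 mm along x and 21 mm along y of the block's origin.
- clamp_post (a point): The upright round black post at the lever's free end, 16 mm in diameter, from 45 to 95 mm above the table, 117 mm from the pivot. This point is on its axis, 85 mm above the table. The bar of the lever is 12 mm wide, its top 49 mm above the table.
- mould: The target: plaster mould with the RECTANGULAR pocket, a block 120 by 92 mm on a dark board 136 by 106 mm, fixed to the table; its upper face is 40 mm above the table. The pocket in its middle is 73 mm (its x) by 59 mm (its y), 16 mm deep. Origin: on the table, under the pocket's centre; z up.
- round_mould: A mould of the same plaster, board and outer size, with a ROUND pocket 65 mm across; not the target. Fixed. Origin: on the table under the centre of the pocket. The two moulds may stand in either order.
- jar_95: Lidded jar, 66 mm across, 95 mm tall, one of the row of three jars, in any order, between the clamp block and the moulds. Leave alone. Origin: centre of its underside.
- jar_115: Lidded jar, 66 mm across, 115 mm tall, one of the row of three jars, in any order, between the clamp block and the moulds. Leave alone. Origin: centre of its underside.
- jar_85: Lidded jar, 66 mm across, 85 mm tall, one of the row of three jars, in any order, between the clamp block and the moulds. Leave alone. Origin: centre of its underside.
- bowl: White bowl, 100 mm across, 50 mm tall, near the far edge of the table. Leave alone. Origin: centre of its underside (z 0 on the table).
- glass_pot: Small open glass pot, 60 mm across, 55 mm tall, near the far edge beyond the clamp block. Leave alone. Origin: centre of its underside (z 0 on the table).
- brush: Brush, 180 mm long, lying beyond the moulds. Leave alone. Origin: centre of its underside, near the middle of its length.
- rib: Flat wooden throwing rib with round ends, 89 by 45 mm, 10 mm thick, lying on the robot's side of the moulds. Leave alone. Origin: centre of its underside, near the middle of its length.
- spray: Spray bottle, 64 mm across, 169 mm tall, near the far edge. Leave alone. Origin: centre of its underside (z 0 on the table).
Things that resemble listed ones, but are neither listed nor needed, are in the scene too. What is shaped like the block but red is not meant.

How it is judged:
By the outcome, as a careful person would: the job done as asked, in the order asked, and still so for the second after the job is handed in, while the arm keeps its last pose, push and grip.
It also fails if it takes over 56 s, if anything falls off the work surface, if the arm or the gripper's body presses on something with over 40 N, if the wrist force passes 120 N, or if a joint passes its speed limit or range.

ROBOT

A 7-joint arm with a two-finger parallel gripper is mounted at the origin on the work surface. World frame = base frame: x ahead of the robot, y to its left, z up, the work surface at z = 0. Lengths are in m, angles in rad, forces in N, time in s.
With the tool pointing down it reaches from about 0.425 to 0.95 m from the base axis. Payload 16.7 kg.
Tool frame: the origin (TCP) lies on the centre line of the jaws, within the pads' length; the fingertips stand 19 mm ahead of it and the grasp point (between the pads) is the TCP (env.tcp_to_tips is the distance from the TCP to the fingertips, in m); z points along the fingers, y is the line along which they close (so a half turn about z gives the same grasp; the last joint's range is limited). The gripper opens to 94 mm and grips with 3 to 60 N. Pads are 16 mm wide; open, the fingers measure 119 mm over their backs; the gripper's body (75 mm by 177 mm) begins 78 mm behind the grasp point.
Start: joints at [-1.444, 0.426, 0.074, 1.606, -0.034, 1.111, -0.067], TCP at [0.184, 0.649, 0.189] pointing down, gripper open.
Joint ranges: [-2.85, 2.85], [-0.5, 2.14], [-1.23, 1.37], [0.21, 2.46], [-1.02, 4.16], [0.16, 2.05], [-2.73, 2.73]. Speed limits (rad/s): [1.89, 1.89, 2.39, 2.39, 3.01, 3.01, 3.01].

INTERFACE

Orientations are given as [roll, pitch, yaw] about the fixed x, y, z axes, in that order (R = Rz(yaw) Ry(pitch) Rx(roll)).
In Python, from rig import get_state, cams, hand_in, env gives the robot as it stands.
- The arm moves only by the shell command python3 -m crank 'ROWS' [OPENING]. ROWS is JSON, a list that holds one entry, the list of rows, each a list of 6 numbers: the shift along the world's x, y, z in units of 0.04 m (1.0 is 0.04 m), then the turn, a rotation vector about the world's x, y, z in units of 4 degrees (1.0 is 4 degrees). A call has 1 to 10 rows; each row shifts and turns the commanded pose from where the row before left it; what a row does not reach is not made up. A row lasts 1/8 s, in which the tool goes at most 62.5 mm and 10.7 degrees, less where a joint would pass 70% of its speed; a pose out of reach is approached as far as the arm can. A call with a number of a shift or a turn outside -1 to 1 is refused whole. A call with a gripper value outside its range is refused whole. OPENING is the opening, from -1 (shut) to 1 (fully open), set as the call begins (- or left out, the last holds). The fingers move at their own pace and stop on an object; the grip force is fixed at half the most. Time passes only in rows, so rows that do not move let the fingers close. It gives the time, the measured TCP pose, the force, the opening and the grip force at its end, in the units of the state.
- get_state(): the state, without advancing time (a new reading comes with each control period).
- cams.read_camera(name): name is "side" or "top"; returns the picture (384x512x3 uint8, red, green, blue); there is no depth.
- cams.camera_info(name): a dict with "fx", "fy", "cx", "cy" (pixels), "k1" (the pictures are not rectified: a ray, as slopes to the right and down, at radius r is drawn at 1 + k1 r^2 times it, then the intrinsics apply), "extrinsics" (4x4, takes a point from world to camera coordinates). Camera axes: x right, y up, looking along -z (the intrinsics and any distortion apply to the point x, -y, -z); pixel columns grow to the right and rows downward; lengths in m; the calibration is good to about 2 mm. A picture is of the moment at which its call begins. camera_info takes no time and is no camera call.
- hand_in(): hands the job in; it is judged then, once.
The state is a dict: "t": time; "joints": joint angles; "joint_velocities": joint speeds; "tau": joint torques, N m; "position": TCP position; "eef_rot": TCP orientation; "contact_force": force on the tool from outside, world axes, zero at the start; "ft_torque": the same for the moment, N m; "grip_width": finger opening in m; "grip_force": force on a finger pad.
Only numpy, scipy, OpenCV 4.12 (cv2) and the standard library are available. Lean on these libraries where they do the work, as an engineer would, in place of code of your own. Each camera call takes 0.05 s, during which the arm holds its last target. There are 200 camera calls.

## Working session

There is one attempt and no reset: what is moved stays moved. The work goes in short steps, Python scripts to look and compute and a shell command to move; the robot and the scene stay as the last step left them, time stands still between calls to the robot, and variables do not carry over. Pictures are saved under pics/ and viewed, at most 10 in all, crops included, and the job is handed in when it is done.

```bash
ls; mkdir -p pics; python3 - <<'E'
from rig import get_state,cams,env
import cv2,numpy as np
for n in("top","side"):
    cv2.imwrite(f"pics/{n}0.png",cams.read_camera(n)[...,::-1])
    print(n,cams.camera_info(n))
s=get_state();print(s)
E
```

```text
pics
top {'fx': 398.56570964857406, 'fy': 398.56570964857406, 'cx': 257.55831325264677, 'cy': 192.03624031411823, 'k1': -0.03508265298155945, 'extrinsics': array([[-0.08148127, -0.99667044, -0.00297237,  0.05841315],
       [ 0.97611369, -0.08040261,  0.20183527, -0.54428021],
       [-0.20140223,  0.01354442,  0.97941497, -0.97085079],
       [ 0.        ,  0.        ,  0.        ,  1.        ]])}
side {'fx': 496.43265896987725, 'fy': 496.43265896987725, 'cx': 250.85682872994627, 'cy': 186.19752317090922, 'k1': -0.15155909215905114, 'extrinsics': array([[ 0.95090524, -0.30935239,  0.00896292, -0.50538896],
       [ 0.15052478,  0.48760837,  0.85998859, -0.17585539],
       [-0.27040992, -0.81641851,  0.51023455, -1.304762  ],
       [ 0.        ,  0.        ,  0.        ,  1.        ]])}
{'t': 0.1, 'joints': array([-1.44450532,  0.42664312,  0.07384825,  1.60652874, -0.03412485,
        1.11077985, -0.06711605]), 'joint_velocities': array([ 0.0004867 , -0.00266328,  0.00092791, -0.00154334,  0.00042499,
        0.00047813,  0.00125466]), 'tau': array([ 8.34987732e-03, -9.37448931e+01,  3.67750213e+00, -4.55037296e+01,
       -4.84853180e-02,  1.66159600e-02,  1.96013650e-05]), 'position': array([0.1837146 , 0.64910218, 0.18806936]), 'eef_rot': array([-3.14049354e+00,  5.09264733e-05,  2.86574771e+00]), 'contact_force': array([-0.64649599,  0.06050867,  0.20397504]), 'ft_torque': array([-0.00488609,  0.05780349,  0.01705887]), 'grip_force': 0.0, 'grip_width': 0.09362112626206007}
```

View pics/top0.png

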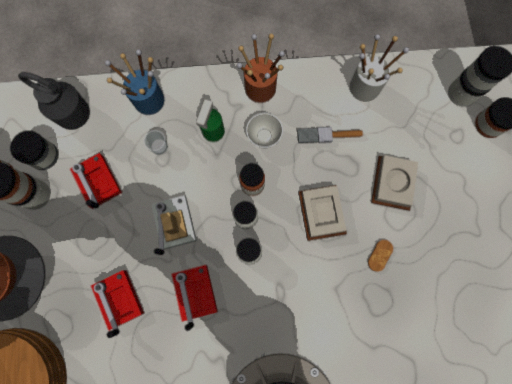

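View pics/side0.png

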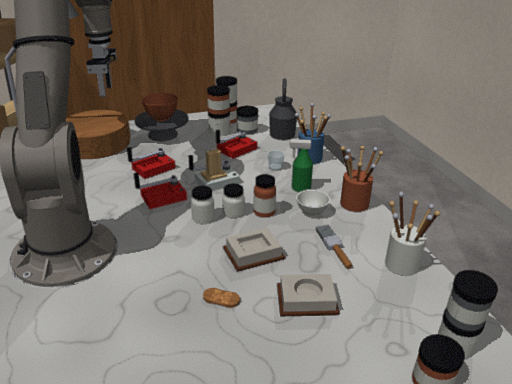

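Candidates in the top view: the grey/metal block with the plunger at (175,222), and red blocks at (97,180), (118,300) and (195,293). I choose the metal one. For the mould, the rectangular pocket is at (323,210) and the round one at (397,182), so I choose (323,210). The jars are at (251,178), (245,213) and (248,250).

```bash
python3 - <<'E'
import cv2,numpy as np
t=cv2.imread("pics/top0.png");s=cv2.imread("pics/side0.png")
a=cv2.resize(t[185:260,140:210],None,fx=8,fy=8,interpolation=cv2.INTER_CUBIC)[:600,:400*2]
b=cv2.resize(t[180:245,295:350],None,fx=7,fy=7,interpolation=cv2.INTER_CUBIC)
cv2.imwrite("pics/a.png",a);cv2.imwrite("pics/b.png",b)
cv2.imwrite("pics/c.png",cv2.resize(s[140:220,180:280],None,fx=7,fy=7,interpolation=cv2.INTER_CUBIC))
E
```

```text
(no output)
```

View pics/a.png

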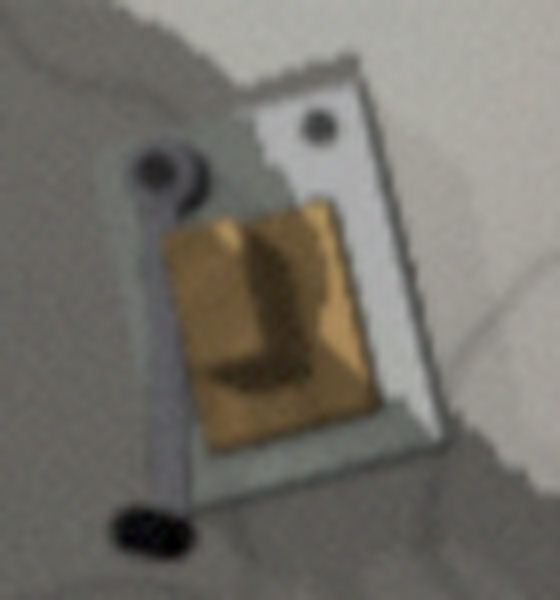

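View pics/b.png

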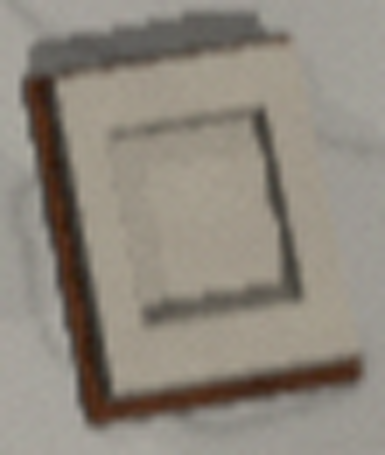

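View pics/c.png

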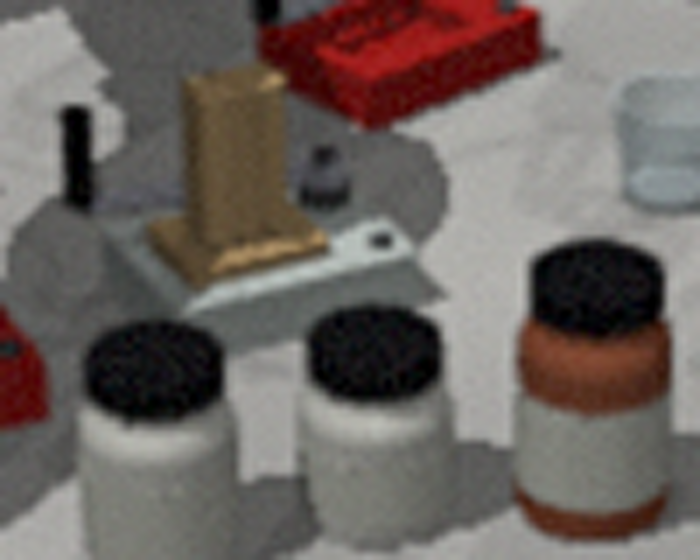

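The crops confirm the choice: the metal block holds the plunger, its lever is nearly shut, and its post is in crop a at (152,532). The mould's rectangular pocket shows in crop b. Next I cast rays from the corner pixels.

```bash
cat >h.py <<'E'
import numpy as np,cv2
from rig import cams,get_state
def ray(n,px):
    c=cams.camera_info(n);K=np.array([[c['fx'],0,c['cx']],[0,c['fy'],c['cy']],[0,0,1]])
    p=cv2.undistortPoints(np.array(px,float).reshape(-1,1,2),K,np.array([c['k1'],0,0,0.]))[:,0]
    E=np.array(c['extrinsics']);R,t=E[:3,:3],E[:3,3]
    d=np.c_[p[:,0],-p[:,1],-np.ones(len(p))]@R
    return -R.T@t,d
def plane(n,px,z):
    o,d=ray(n,px);return o+d*((z-o[2])/d[:,2])[:,None]
def proj(n,P):
    c=cams.camera_info(n);q=np.c_[np.atleast_2d(P),np.ones(len(np.atleast_2d(P)))]@np.array(c['extrinsics']).T
    x,y=q[:,0]/-q[:,2],-q[:,1]/-q[:,2];f=1+c['k1']*(x*x+y*y)
    return np.c_[c['fx']*x*f+c['cx'],c['fy']*y*f+c['cy']]
def fit(model,W):  # 2D rigid: W=R model+t
    M=np.array(model,float);W=W[:,:2];a=M-M.mean(0);b=W-W.mean(0)
    th=np.arctan2((a[:,0]*b[:,1]-a[:,1]*b[:,0]).sum(),(a*b).sum())
    R=np.array([[np.cos(th),-np.sin(th)],[np.sin(th),np.cos(th)]]);t=W.mean(0)-R@M.mean(0)
    return t,th,R,np.linalg.norm(M@R.T+t-W,axis=1)
E
python3 - <<'E'
from h import *
np.set_printoptions(precision=4,suppress=True)
u=lambda p,s,o:(np.array(p)+.5)/s-.5+np.array(o)
# block corners at z=.03: (+x,-y),(-x,-y),(-x,+y)
W=plane("top",u([(355,75),(447,440),(190,510)],8,(140,185)),.03)
t,th,R,e=fit([(.072,-.045),(-.05,-.045),(-.05,.045)],W);print("block",t,th,e)
W=plane("top",u([(165,235),(330,203),(378,405),(210,450)],8,(140,185)),.038)
t2,th2,_,e=fit([(.035,.028),(.035,-.028),(-.035,-.028),(-.035,.028)],W);print("foot",t2,th2,e)
W=plane("top",u([(152,525)],8,(140,185)),.07);print("post",W,"block frame",(W[:,:2]-t2)@R)
print("post side x-check",plane("side",u([(76,108)],7,(180,140)),.095))
W=plane("top",u([(155,172)],8,(140,185)),.055);print("pivot",(W[:,:2]-t2)@R)
W=plane("top",u([(52,77),(290,38),(360,360),(108,395)],7,(295,180)),.04)
print("mould",*fit([(.06,.046),(.06,-.046),(-.06,-.046),(-.06,.046)],W))
W=plane("top",u([(110,130),(262,108),(300,298),(145,320)],7,(295,180)),.04)
print("pocket",*fit([(.0365,.0295),(.0365,-.0295),(-.0365,-.0295),(-.0365,.0295)],W))
# side handle top corners for check (z .116) crop c
W=plane("side",u([(187,83),(264,85)],7,(180,140)),.116);print("handle side",W)
print("jars",plane("top",[(251,172),(245,210),(248,249)],.1))
print("handle top proj",proj("top",np.r_[t2,.116]),proj("side",np.r_[t2,.116]))
E
```

```text
block [0.4824 0.2361] 0.21077990332397237 [0.0013 0.0028 0.0025]
foot [0.4824 0.2372] 0.16598107935861997 [0.0015 0.0019 0.0005 0.0008]
post [[0.418  0.2699 0.07  ]] block frame [[-0.0561  0.0454]]
post side x-check [[0.4146 0.2705 0.095 ]]
pivot [[0.0547 0.0207]]
mould [ 0.488  -0.1529] 0.07507917544419059 [[ 0.9972 -0.075 ]
 [ 0.075   0.9972]] [0.0005 0.0013 0.002  0.0007]
pocket [ 0.4888 -0.1536] 0.06888798311886477 [[ 0.9976 -0.0688]
 [ 0.0688  0.9976]] [0.0006 0.0011 0.0004 0.0011]
handle side [[0.4601 0.2393 0.116 ]
 [0.4929 0.2271 0.116 ]]
jars [[0.5902 0.0264 0.1   ]
 [0.496  0.0485 0.1   ]
 [0.4013 0.0485 0.1   ]]
handle top proj [[166.5515 220.9305]] [[213.2701 150.7822]]
```

```bash
python3 -m crank '[[[0,0,0.95,0,0,0],[0,0,0.95,0,0,0],[0,0,0.9,0,0,0],[0.53,-0.96,0,0,0,0.95],[0.53,-0.96,0,0,0,0.95],[0.53,-0.96,0,0,0,0.95],[0.53,-0.96,0,0,0,0.95],[0.53,-0.96,0,0,0,0.95],[0.53,-0.96,0,0,0,0.95],[0.53,-0.96,0,0,0,0.95]]]' -1
python3 -m crank '[[[0.53,-0.96,0,0,0,0],[0.53,-0.96,0,0,0,0],[0.53,-0.96,0,0,0,0],[0.53,-0.96,0,0,0,0],[0,0,-0.95,0,0,0],[0,0,-0.95,0,0,0],[0,0,-0.95,0,0,0],[0,0,0,0,0,0],[0,0,0,0,0,0]]]'
```

```text
t: 1.35
position: [0.3327, 0.3791, 0.3005]
eef_rot: [-3.141, -0.0, -2.951]
contact_force: [1.1, -0.0, -0.7]
grip_width: 0.0005
grip_force: 0.0
t: 2.48
position: [0.4175, 0.2274, 0.1879]
eef_rot: [3.141, 0.001, -2.953]
contact_force: [-0.2, 0.2, -0.5]
grip_width: 0.0005
grip_force: 0.0
```

```bash
python3 -m crank '[[[0,0,-0.9,0,0,0],[0,0,-0.9,0,0,0],[0,0,-0.85,0,0,0],[0,0,0,0,0,0],[-0.02,0.34,0,0,0,0],[-0.02,0.34,0,0,0,0],[-0.01,0.34,0,0,0,0],[0.05,0.3,0,0,0,0],[0.05,0.3,0,0,0,0],[0.05,0.3,0,0,0,0]]]'
python3 -m crank '[[[0.13,0.26,0,0,0,0],[0.13,0.26,0,0,0,0],[0.13,0.26,0,0,0,0],[0.2,0.21,0,0,0,0],[0.2,0.21,0,0,0,0],[0.2,0.21,0,0,0,0],[0,0,0,0,0,0],[0,0,0,0,0,0]]]'
python3 - <<'E'
from h import *
a=cams.read_camera("top")[...,::-1]
cv2.imwrite("pics/d.png",cv2.resize(a[150:270,90:250],None,fx=5,fy=5,interpolation=cv2.INTER_CUBIC))
E
```

```text
t: 3.72
position: [0.4212, 0.3046, 0.0806]
eef_rot: [-3.141, -0.0, -2.953]
contact_force: [-1.0, -0.3, -0.1]
grip_width: 0.0007
grip_force: 0.0
t: 4.72
position: [0.4605, 0.3599, 0.0805]
eef_rot: [-3.141, -0.0, -2.953]
contact_force: [-0.2, 0.7, 0.6]
grip_width: 0.0005
grip_force: 0.0
```

View pics/d.png

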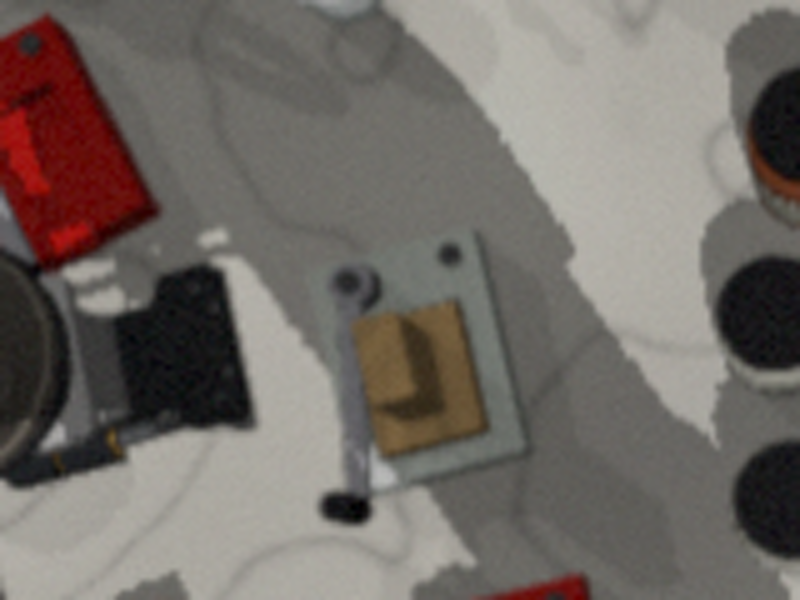

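Crop d shows the lever still shut, with its post at about (159,251), while the gripper body is left of it at about (126,220). I'll check the geometry before moving again.

```bash
python3 - <<'E'
from h import *
from rig import env
P=np.array(get_state()['position']);print(P,env.tcp_to_tips)
for n in("top","side"):
    print(n,proj(n,[P,P+[0,0,.08],[.418,.27,.085],[.418,.27,.03]]).round(1))
a=cams.read_camera("side")[...,::-1]
cv2.imwrite("pics/e.png",cv2.resize(a[90:210,120:280],None,fx=5,fy=5,interpolation=cv2.INTER_CUBIC))
E
```

```text
[0.46039734 0.35987094 0.08060036] 0.019
top [[120.7 235.6]
 [108.8 232.2]
 [157.  249.8]
 [162.3 251.1]]
side [[198.4 145.5]
 [197.4 123.8]
 [191.7 157.7]
 [192.5 172.6]]
```

View pics/e.png

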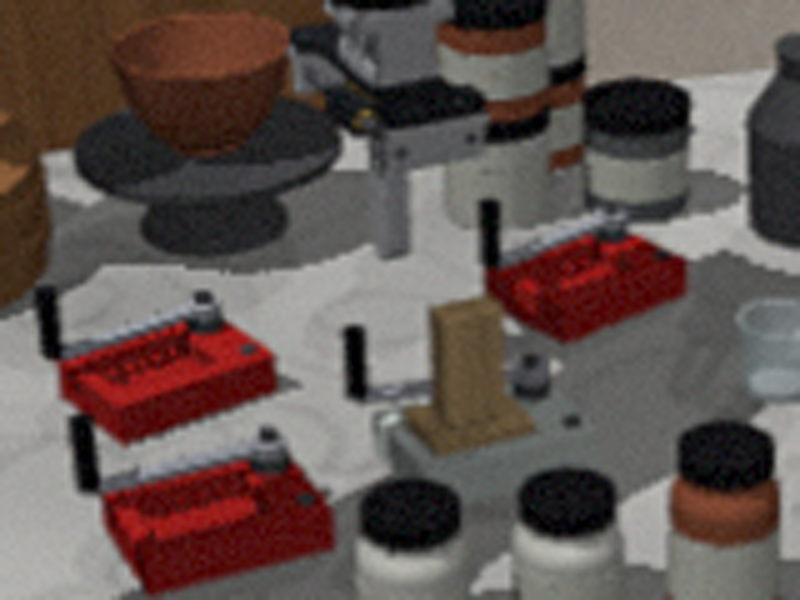

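```bash
python3 - <<'E'
from h import *
s=get_state();P=np.array(s['position']);y=s['eef_rot'][2]
ty=np.array([np.sin(y),-np.cos(y),0]);tx=np.array([np.cos(y),np.sin(y),0])
print(ty,tx)
for z in(.159,.195,.23):
  C=[np.r_[P[:2],z]+sg*.0885*ty+k*.0375*tx for sg in(1,-1) for k in(-1,1)]
  print(z,proj("top",C).round(0).tolist(),proj("side",C).round(0).tolist())
print(proj("side",[[.184,.649,.17],[.184,.649,.20],P-[0,0,.019],P+[0,0,.017]]))
a=cv2.imread("pics/side0.png")[10:110,60:140];cv2.imwrite("pics/f.png",cv2.resize(a,None,fx=6,fy=6,interpolation=cv2.INTER_CUBIC))
E
```

```text
[-0.18708046  0.98234459  0.        ] [-0.98234459 -0.18708046  0.        ]
0.159 [[68.0, 227.0], [74.0, 259.0], [143.0, 206.0], [150.0, 238.0]] [[197.0, 113.0], [177.0, 117.0], [219.0, 132.0], [198.0, 136.0]]
0.195 [[61.0, 225.0], [67.0, 258.0], [139.0, 204.0], [146.0, 236.0]] [[197.0, 104.0], [176.0, 107.0], [219.0, 121.0], [197.0, 126.0]]
0.23 [[53.0, 223.0], [59.0, 257.0], [134.0, 201.0], [141.0, 235.0]] [[196.0, 94.0], [176.0, 98.0], [219.0, 111.0], [197.0, 116.0]]
[[107.18729754 100.89198997]
 [106.18910084  93.20545974]
 [198.63777728 150.49266104]
 [198.18692716 140.96135905]]
```

View pics/f.png

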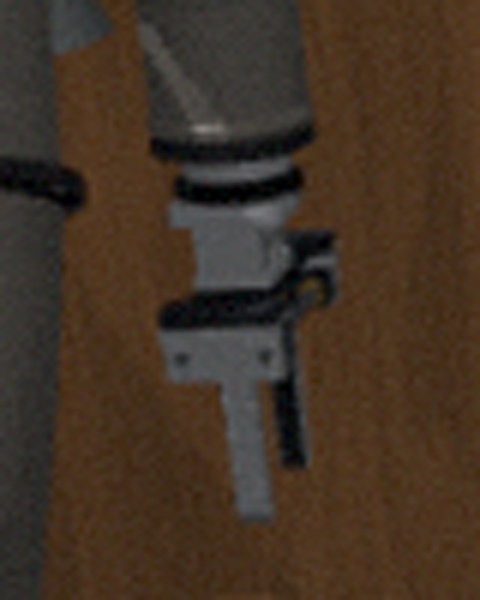

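The fingertips appear about 36–40 mm higher than the reported height, both now and at the start, and x and y agree. So the reading is biased low and the fingers passed above the post. I'll go back and push with the true tips at about 66 mm, which is a reported z of about 0.045.

```bash
python3 -m crank '[[[0,0,0.9,0,0,0],[-0.27,-0.83,0,0,0,0],[-0.27,-0.83,0,0,0,0],[-0.27,-0.83,0,0,0,0],[-0.27,-0.83,0,0,0,0],[0,0,-0.6,0,0,0],[0,0,-0.6,0,0,0],[0,0,-0.6,0,0,0],[0,0,0,0,0,0],[0,0,0,0,0,0]]]'
python3 - <<'E'
from h import *
P=get_state()['position'];print(P,proj("side",[P+[0,-.01,.021]]))
a=cams.read_camera("side")[...,::-1]
cv2.imwrite("pics/g.png",cv2.resize(a[110:190,160:260],None,fx=7,fy=7,interpolation=cv2.INTER_CUBIC))
E
```

```text
t: 6.08
position: [0.4177, 0.2275, 0.0454]
eef_rot: [3.141, 0.0, -2.953]
contact_force: [1.3, 0.0, 1.4]
grip_width: 0.0006
grip_force: 0.0
[0.4177022  0.22750852 0.04541588] [[195.36822395 170.27135901]]
```

View pics/g.png

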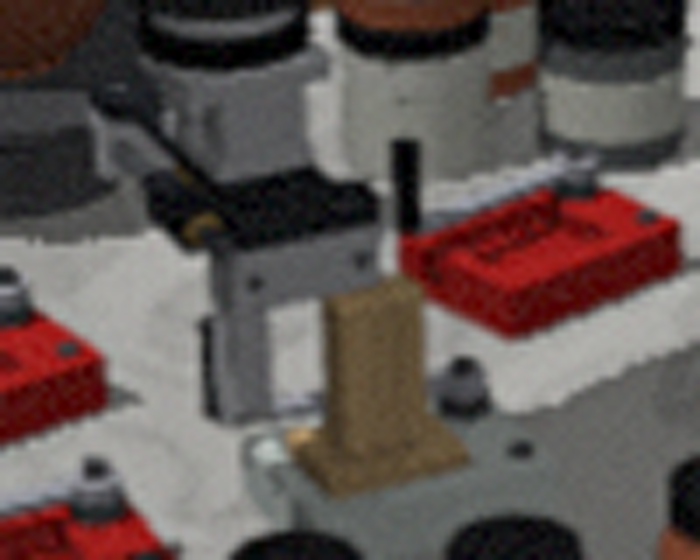

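Picture g shows the fingertip at about (195,169.5), below the post's top and on its inner side. That puts the true z at the reported value plus about 42 mm. I'll repeat the push.

```bash
python3 -m crank '[[[-0.02,0.34,0,0,0,0],[-0.02,0.34,0,0,0,0],[-0.01,0.34,0,0,0,0],[0.05,0.3,0,0,0,0],[0.05,0.3,0,0,0,0],[0.05,0.3,0,0,0,0],[0.13,0.26,0,0,0,0],[0.13,0.26,0,0,0,0],[0.13,0.26,0,0,0,0]]]'
python3 -m crank '[[[0.2,0.21,0,0,0,0],[0.2,0.21,0,0,0,0],[0.2,0.21,0,0,0,0],[0,0,0,0,0,0],[-0.2,-0.1,0,0,0,0],[-0.2,-0.1,0,0,0,0],[0,0,1,0,0,0],[0,0,1,0,0,0],[0,0,1,0,0,0],[0,0,0,0,0,0]]]' 0.2
python3 - <<'E'
from h import *
for n in("top","side"):
    a=cams.read_camera(n)[...,::-1]
    a=a[150:270,100:210] if n=="top" else a[110:200,170:280]
    cv2.imwrite(f"pics/h{n}.png",cv2.resize(a,(400,436) if n=="top" else (400,327),interpolation=cv2.INTER_CUBIC))
a=cv2.imread("pics/htop.png");b=cv2.imread("pics/hside.png")
b=cv2.copyMakeBorder(b,0,436-327,0,0,cv2.BORDER_CONSTANT);cv2.imwrite("pics/h.png",np.hstack([a,b]))
E
```

```text
t: 7.25
position: [0.4374, 0.336, 0.0446]
eef_rot: [-3.141, -0.0, -2.953]
contact_force: [-0.6, -0.5, 0.4]
grip_width: 0.0007
grip_force: 0.3
t: 8.5
position: [0.4456, 0.3534, 0.1676]
eef_rot: [3.138, 0.004, -2.953]
contact_force: [-0.5, 0.3, -0.3]
grip_width: 0.0564
grip_force: 0.0
```

View pics/h.png

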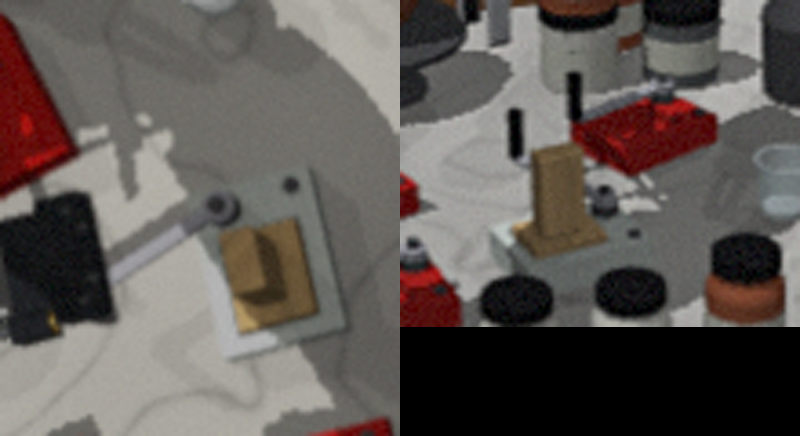

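Picture h shows the lever swung out to roughly 1.2 rad, clear of the foot. Next is the grasp: move over the plunger, descend to a reported z of about 0.049, and close.

```bash
python3 -m crank '[[[0.23,-0.73,0,0,0,0],[0.23,-0.73,0,0,0,0],[0.23,-0.73,0,0,0,0],[0.23,-0.73,0,0,0,0],[0,0,-0.7,0,0,0],[0,0,-0.7,0,0,0],[0,0,-0.7,0,0,0],[0,0,-0.6,0,0,0],[0,0,-0.26,0,0,0],[0,0,0,0,0,0]]]'
python3 -m crank '[[[0,0,0,0,0,0],[0,0,0,0,0,0],[0,0,0,0,0,0],[0,0,0,0,0,0],[0,0,0,0,0,0],[0,0,0,0,0,0]]]' -1
```

```text
t: 9.85
position: [0.4812, 0.2353, 0.0455]
eef_rot: [-3.141, -0.002, -2.953]
contact_force: [0.0, -1.3, -0.1]
grip_width: 0.0565
grip_force: 0.0
t: 10.6
position: [0.4819, 0.2362, 0.0464]
eef_rot: [3.141, 0.0, -2.953]
contact_force: [-0.5, 1.8, 3.2]
grip_width: 0.0239
grip_force: 30.0
```

```bash
python3 -m crank '[[[0,0,0.25,0,0,0],[0,0,0.5,0,0,0],[0,0,0.5,0,0,0],[0,0,0.7,0,0,0],[0,0,0.75,0,0,0],[0,0,0.75,0,0,0],[0,0,0.65,0,0,0],[0,0,0,0,0,0],[0,0,0,0,0,0]]]'
python3 - <<'E'
from h import *
# plunger in grip: wood mask in both views, and refined mould lines
for n in("top","side"):
    a=cams.read_camera(n)[...,::-1].copy();cv2.imwrite(f"pics/l_{n}.png",a)
    h=cv2.cvtColor(a,cv2.COLOR_BGR2HSV);m=cv2.inRange(h,(10,70,40),(28,255,255))
    k,l,s,c=cv2.connectedComponentsWithStats(m)
    P=get_state()['position'];e=proj(n,[P+[0,0,-.03]])[0];print(n,"expect",e)
    for i in range(1,k):
        if s[i,4]>40 and np.hypot(*(c[i]-e))<60:print(s[i],c[i])
E
```

```text
t: 11.72
position: [0.4813, 0.2354, 0.2095]
eef_rot: [-3.141, -0.001, -2.953]
contact_force: [0.6, -0.6, -1.9]
grip_width: 0.024
grip_force: 30.0
top expect [160.99684868 217.68300077]
[151 210  24  24 333] [163.27327327 223.38138138]
side expect [212.49667159 132.86191954]
```

```bash
python3 -m crank '[[[0.02,-0.97,0,0,0,-0.17],[0.02,-0.97,0,0,0,-0.17],[0.02,-0.97,0,0,0,-0.17],[0.02,-0.97,0,0,0,-0.17],[0.02,-0.97,0,0,0,-0.17],[0.02,-0.97,0,0,0,-0.17],[0.02,-0.97,0,0,0,-0.17],[0.02,-0.97,0,0,0,-0.17],[0.01,-0.97,0,0,0,-0.15],[0,-0.97,0,0,0,-0.15]]]'
python3 -m crank '[[[0,0,0,0,0,0],[0,0,0,0,0,0],[0,0,0,0,0,0]]]'
python3 - <<'E'
from h import *
np.set_printoptions(precision=4,suppress=True)
# refine mould outer top edges: for each predicted edge sample, sub-pixel steepest step along the normal, in the first pictures
def refine(n,t,th,hx,hy,z,pol,rng=3.5):
    g=cv2.GaussianBlur(cv2.cvtColor(cv2.imread(f"pics/{n}0.png"),cv2.COLOR_BGR2GRAY).astype(np.float32),(0,0),.7)
    C=np.array([(hx,hy),(hx,-hy),(-hx,-hy),(-hx,hy)]);R=np.array([[np.cos(th),-np.sin(th)],[np.sin(th),np.cos(th)]])
    q=proj(n,np.c_[C@R.T+t,np.full(4,z)]);L=[];strength=[]
    for i in range(4):
        a,b=q[i],q[(i+1)%4];d=(b-a)/np.linalg.norm(b-a);nn=np.array([-d[1],d[0]])
        if nn@(a-q.mean(0))<0:nn=-nn
        pts=[];st=[]
        for f in np.linspace(.15,.85,25):
            s=np.arange(-rng,rng+.01,.25);p=a+(b-a)*f+s[:,None]*nn
            v=cv2.remap(g,p[:,0].astype(np.float32)[None],p[:,1].astype(np.float32)[None],cv2.INTER_LINEAR)[0]
            w=np.gradient(v);k=np.argmax(np.abs(w)) if pol==0 else np.argmax(w*pol)
            ww=np.clip(np.sign(w[k])*w,0,None);sl=slice(max(0,k-3),k+4);o=(s[sl]*ww[sl]).sum()/ww[sl].sum()
            pts.append(p[0]+(o+rng)*nn);st.append(o)
        pts=np.array(pts,np.float32);l=cv2.fitLine(pts,cv2.DIST_HUBER,0,.01,.01).ravel();L.append(l);strength.append((np.median(st),np.std(st)))
    X=[]
    for i in range(4):
        A,B=L[i-1],L[i];k=np.linalg.solve(np.c_[A[:2],-B[:2]],B[2:]-A[2:])[0];X.append(A[2:]+k*A[:2])
    r=fit(C,plane(n,X,z));print(n,hx,r[0],round(r[1],4),r[3],"| off,std px",np.array(strength).round(2).tolist())
t0=np.array([.4884,-.1532])
for n in("top","side"):
    refine(n,t0,.072,.06,.046,.04,0)
    refine(n,t0,.072,.0365,.0295,.04,1)
    refine(n,t0,.072,.0365,.0295,.04,0)
    refine(n,t0,.072,.068,.053,.0,0)
E
```

```text
t: 13.08
position: [0.488, -0.1534, 0.2096]
eef_rot: [-3.141, -0.001, -3.069]
contact_force: [0.6, 0.5, -2.8]
grip_width: 0.0243
grip_force: 30.0
t: 13.45
position: [0.4886, -0.1511, 0.21]
eef_rot: [3.141, -0.001, -3.068]
contact_force: [0.6, 0.1, -2.2]
grip_width: 0.0241
grip_force: 30.0
top 0.06 [ 0.4876 -0.152 ] 0.0189 [0.0029 0.0062 0.0094 0.0059] | off,std px [[-0.26, 0.18], [-0.52, 2.29], [0.27, 1.19], [-0.23, 0.18]]
top 0.0365 [ 0.489  -0.1534] 0.0877 [0.002  0.0019 0.0018 0.0018] | off,std px [[0.58, 0.17], [0.72, 0.14], [0.09, 0.24], [0.57, 0.26]]
top 0.0365 [ 0.4922 -0.1515] 0.042 [0.004  0.0025 0.003  0.0032] | off,std px [[0.58, 0.17], [-1.13, 1.12], [-2.64, 1.28], [0.57, 0.26]]
top 0.068 [ 0.4881 -0.1491] 0.0731 [0.0043 0.0047 0.0049 0.0057] | off,std px [[-0.47, 0.24], [-3.21, 1.98], [-0.26, 1.28], [-0.25, 0.24]]
side 0.06 [ 0.4877 -0.1613] 0.0854 [0.0068 0.0066 0.005  0.0047] | off,std px [[-0.32, 0.84], [0.55, 0.23], [0.55, 0.8], [-3.18, 0.61]]
side 0.0365 [ 0.4859 -0.1554] 0.1465 [0.0055 0.0104 0.01   0.0046] | off,std px [[-0.49, 0.17], [-0.5, 2.02], [1.28, 0.55], [-0.76, 0.25]]
side 0.0365 [ 0.4869 -0.1614] 0.0633 [0.0043 0.0045 0.0053 0.0049] | off,std px [[-0.49, 0.17], [3.21, 1.2], [0.99, 0.84], [-0.76, 0.25]]
side 0.068 [ 0.4872 -0.1508] 0.1609 [0.0194 0.0192 0.0043 0.0099] | off,std px [[0.23, 2.6], [0.03, 0.22], [-0.01, 0.19], [1.2, 1.24]]
```

```bash
cat >>h.py <<'E'
def edges(n,img,t,th,hx,hy,z,pol,rng=2.5,fr=(.1,.9)):
    g=cv2.GaussianBlur(cv2.cvtColor(cv2.imread(img),cv2.COLOR_BGR2GRAY).astype(np.float32),(0,0),.7)
    C=np.array([(hx,hy),(hx,-hy),(-hx,-hy),(-hx,hy)]);R=np.array([[np.cos(th),-np.sin(th)],[np.sin(th),np.cos(th)]])
    q=proj(n,np.c_[C@R.T+t,np.full(4,z)])
    for i,nm in enumerate(("+x","-y","-x","+y")):
        a,b=q[i],q[(i+1)%4];d=(b-a)/np.linalg.norm(b-a);nn=np.array([-d[1],d[0]])
        if nn@(a-q.mean(0))<0:nn=-nn
        pts=[]
        for f in np.linspace(*fr,30):
            s=np.arange(-rng,rng+.01,.25);p=a+(b-a)*f+s[:,None]*nn
            v=cv2.remap(g,p[:,0].astype(np.float32)[None],p[:,1].astype(np.float32)[None],cv2.INTER_LINEAR)[0]
            w=np.gradient(v);w=np.clip(w*pol[i],0,None) if pol[i] else abs(w);k=np.argmax(w)
            sl=slice(max(0,k-3),k+4);pts.append(p[0]+((s[sl]*w[sl]).sum()/w[sl].sum()+rng)*nn)
        W=(plane(n,pts,z)[:,:2]-t)@R  # in the guessed frame
        u,v=(W[:,1],W[:,0]) if i%2==0 else (W[:,0],W[:,1])
        k=np.polyfit(u,v,1);r=v-np.polyval(k,u);ok=abs(r)<max(.0006,1.5*np.std(r));k=np.polyfit(u[ok],v[ok],1)
        yaw=th+(-k[0] if i%2==0 else k[0])
        print(n,nm,"at mm",round(k[1]*1e3,2),"yaw",round(yaw,4),"rms mm",round(1e3*np.std((v-np.polyval(k,u))[ok]),2))
E
python3 - <<'E'
from h import *
t=np.array([.4884,-.1532])
print("pocket");edges("top","pics/top0.png",t,.075,.0365,.0295,.04,[1]*4)
print("outer");edges("top","pics/top0.png",t,.075,.06,.046,.04,[-1,-1,-1,-1])
print("side pocket");edges("side","pics/side0.png",t,.075,.0365,.0295,.04,[1]*4)
print("side outer");edges("side","pics/side0.png",t,.075,.06,.046,.04,[-1,-1,-1,-1])
E
```

```text
pocket
top +x at mm 38.17 yaw 0.0905 rms mm 0.33
top -y at mm -31.27 yaw 0.0789 rms mm 0.29
top -x at mm -37.11 yaw 0.0881 rms mm 0.35
top +y at mm 30.82 yaw 0.0945 rms mm 0.44
outer
top +x at mm 59.22 yaw 0.0747 rms mm 0.39
 ** On entry to DLASCL parameter number  4 had an illegal value
 ** On entry to DLASCL parameter number  4 had an illegal value
 ** On entry to DLASCL parameter number  4 had an illegal value
 ** On entry to DLASCL parameter number  4 had an illegal value
 ** On entry to DLASCL parameter number  5 had an illegal value
 ** On entry to DLASCL parameter number  4 had an illegal valueh.py:32: RuntimeWarning: invalid value encountered in scalar divide
  sl=slice(max(0,k-3),k+4);pts.append(p[0]+((s[sl]*w[sl]).sum()/w[sl].sum()+rng)*nn)
Traceback (most recent call last):
  File "h.py", line 35, in edges
    k=np.polyfit(u,v,1);r=v-np.polyval(k,u);ok=abs(r)<max(.0006,1.5*np.std(r));k=np.polyfit(u[ok],v[ok],1)
numpy.linalg.LinAlgError: SVD did not converge in Linear Least Squares
```

```bash
python3 -m crank '[[[0,0,-0.6,0,0,0.07],[0,0,-0.6,0,0,0.07],[0,0,-0.6,0,0,0],[0,0,-0.4,0,0,0],[0,0,-0.3,0,0,0],[0,0,-0.1,0,0,0],[0,0,0,0,0,0],[0,0,0,0,0,0]]]'
python3 - <<'E'
from h import *
np.set_printoptions(precision=4,suppress=True)
ps=[]
for i in range(6):
    a=cams.read_camera("side")[...,::-1].copy();s=get_state();ps.append(np.r_[s['position'],s['eef_rot'][2]+np.pi])
cv2.imwrite("pics/k_side.png",a);cv2.imwrite("pics/k_top.png",cams.read_camera("top")[...,::-1])
m=np.mean(ps,0);print("mean",m,np.std(ps,0))
P,yw=m[:3],m[3];z=.016+P[2]-.0464;print("underside",z)
C=np.array([(-.035,-.028),(.035,-.028),(-.035,.028),(.035,.028)]);R=np.array([[np.cos(yw),-np.sin(yw)],[np.sin(yw),np.cos(yw)]])
B=C@R.T+P[:2]
for n in("side","top"):
    print(n,"low",proj(n,np.c_[B,[z]*4]).round(1).tolist(),"up",proj(n,np.c_[B,[z+.022]*4]).round(1).tolist())
    im=cv2.imread(f"pics/k_{n}.png");e=proj(n,[np.r_[P[:2],z+.03]])[0].astype(int)
    h=cv2.cvtColor(im,cv2.COLOR_BGR2HSV);mk=cv2.inRange(h,(10,70,40),(28,255,255));k,l,s,c=cv2.connectedComponentsWithStats(mk)
    for i in range(1,k):
        if s[i,4]>40 and np.hypot(*(c[i]-e))<40:
            ct=max(cv2.findContours((l==i).astype(np.uint8),0,2)[0],key=cv2.contourArea)
            print(s[i],cv2.approxPolyDP(ct,1.5,True)[:,0].tolist())
E
```

```text
t: 14.45
position: [0.489, -0.1522, 0.1068]
eef_rot: [-3.142, 0.001, -3.059]
contact_force: [0.1, -0.0, -2.2]
grip_width: 0.024
grip_force: 30.0
mean [ 0.4888 -0.1522  0.1066  0.0823] [0.0001 0.     0.0001 0.    ]
underside 0.076203653448967
side low [[245.2, 238.5], [270.6, 232.3], [237.0, 226.5], [261.7, 220.7]] up [[245.2, 231.4], [270.9, 225.2], [236.9, 219.5], [261.9, 213.8]]
[238 194  32  44 715] [[252, 194], [245, 196], [245, 218], [238, 220], [238, 226], [245, 237], [269, 232], [269, 225], [263, 218], [264, 213], [268, 214], [262, 212], [262, 203], [262, 215], [256, 218], [251, 217]]
top low [[339.2, 219.7], [333.6, 192.5], [317.2, 223.4], [311.8, 196.1]] up [[341.0, 218.5], [335.2, 190.7], [318.5, 222.2], [313.0, 194.4]]
[312 194   9  12  75] [[318, 194], [312, 196], [315, 205], [318, 204], [320, 198]]
[315 207  10  17  90] [[323, 207], [324, 210], [322, 212], [315, 213], [319, 223], [322, 223]]
[304 218  15  23  77] [[305, 218], [308, 239], [318, 238], [317, 236], [314, 238], [309, 236]]
```

```bash
cat >>h.py <<'E'
def cross(img,A,B,half=4):  # wood/non-wood crossing (red minus blue at half level) along the normal of image segment AB, + = outward as (dy,-dx)
    im=cv2.imread(img).astype(np.float32);g=cv2.GaussianBlur(im[...,2]-im[...,0],(0,0),.5)
    d=(B-A)/np.linalg.norm(B-A);nn=np.array([d[1],-d[0]]);o=[]
    s=np.arange(-half,half+.01,.1)
    for f in np.linspace(.15,.85,15):
        p=(A+(B-A)*f+s[:,None]*nn).astype(np.float32)
        v=cv2.remap(g,p[:,0][None],p[:,1][None],cv2.INTER_LINEAR)[0];k=np.gradient(cv2.GaussianBlur(v[None],(0,0),3)[0]);o.append(s[np.argmax(abs(k))])
    return np.median(o),np.std(o)
E
python3 - <<'E'
from h import *
P=np.array([.4888,-.1522]);yw=.0823;z=.0762
R=np.array([[np.cos(yw),-np.sin(yw)],[np.sin(yw),np.cos(yw)]])
def c(n,x,y,h):return proj(n,np.r_[R@[x,y]+P,z+h])[0]
X,Y=.035,.028
for nm,a,b in(("low -y",(-X,-Y,0),(X,-Y,0)),("low -x",(-X,-Y,0),(-X,Y,0)),("right vert",(X,-Y,0),(X,-Y,.022)),("left vert",(-X,Y,0),(-X,Y,.022)),("up -x +y part",(-X,Y,.022),(-X,0,.022))):
    A,B=c("side",*a),c("side",*b);d=(B-A)/np.linalg.norm(B-A);print("side",nm,"normal",np.round([d[1],-d[0]],2),cross("pics/k_side.png",A,B,3))
A,B=c("top",-X,Y,.022),c("top",X,Y,.022);d=(B-A)/np.linalg.norm(B-A);print("top +y",np.round([d[1],-d[0]],2),cross("pics/k_top.png",A,B,3))
# px per mm at the foot
for n in("side","top"):
    q=proj(n,[np.r_[P,z]+v for v in([0,0,0],[.01,0,0],[0,.01,0],[0,0,.01])]);print(n,((q[1:]-q[0])/10).round(3).tolist())
E
```

```text
side low -y normal [-0.24 -0.97] (np.float64(0.5000000000000031), np.float64(0.1681269361722467))
side low -x normal [-0.83  0.56] (np.float64(-0.3999999999999977), np.float64(0.15405626677721804))
side right vert normal [-1.   -0.04] (np.float64(1.2000000000000037), np.float64(0.05734883511361782))
side left vert normal [-1.    0.01] (np.float64(-0.4999999999999978), np.float64(0.03399346342395193))
side up -x +y part normal [ 0.82 -0.57] (np.float64(-1.1999999999999984), np.float64(0.6101365967278699))
top +y [-0.98  0.19] (np.float64(0.7000000000000033), np.float64(0.4621688003316541))
side [[0.369, -0.068], [-0.121, -0.216], [0.005, -0.318]]
top [[-0.046, -0.392], [-0.397, 0.033], [0.066, -0.066]]
```

```bash
python3 -m crank '[[[0,-0.03,-0.2,0,0,0],[0,0,-0.2,0,0,0],[0,0,-0.13,0,0,0],[0,0,0,0,0,0],[0,0,0,0,0,0],[0,0,0,0,0,0]]]'
cat >m.py <<'E'
from h import *
import sys
T=sys.argv[1];ps=[]
for i in range(3):
    for n in("side","top"):cv2.imwrite(f"pics/{T}_{n}.png",cams.read_camera(n)[...,::-1])
    s=get_state();ps.append(np.r_[s['position'],s['eef_rot'][2]+np.pi])
m=np.mean(ps,0);P,yw=m[:2],m[3];z=.016+m[2]-.0464;print(m.round(4),"underside",round(z,4))
R=np.array([[np.cos(yw),-np.sin(yw)],[np.sin(yw),np.cos(yw)]]);X,Y=.035,.028
c=lambda n,x,y,h:proj(n,np.r_[R@[x,y]+P,z+h])[0]
E=[("side",(-X,-Y,0),(X,-Y,0)),("side",(-X,-Y,0),(-X,Y,0)),("side",(X,-Y,0),(X,-Y,.022)),("side",(-X,Y,0),(-X,Y,.022)),("top",(-X,Y,.022),(X,Y,.022)),("top",(-X,Y,.022),(-X,.012,.022))]
J=[];r=[]
for n,a,b in E:
    A,B=c(n,*a),c(n,*b);d=(B-A)/np.linalg.norm(B-A);nn=np.array([d[1],-d[0]]);o,sd=cross(f"pics/{T}_{n}.png",A,B,3)
    M=np.r_[R@((np.array(a)+b)/2)[:2]+P,z+(a[2]+b[2])/2];q=proj(n,[M]+[M+v for v in np.eye(3)*.001]);g=(q[1:]-q[0])@nn
    cen=c(n,0,0,.011);sg=np.sign((A-cen)@nn)  # shared edge bias, outward
    J.append(np.r_[g,sg]);r.append(o);print(n,a,b,round(o,2),round(sd,2),J[-1].round(2))
J,r=np.array(J),np.array(r)
for sel in(slice(0,4),slice(0,6)):
    print("dx dy dz mm, bias px",np.linalg.lstsq(J[sel],r[sel],rcond=None)[0].round(2))
E
python3 m.py m1
```

```text
t: 15.55
position: [0.4888, -0.1533, 0.0853]
eef_rot: [-3.142, 0.0, -3.059]
contact_force: [0.6, 1.1, -2.7]
grip_width: 0.024
grip_force: 30.0
[ 0.4887 -0.1533  0.0852  0.0824] underside 0.0548
side (-0.035, -0.028, 0) (0.035, -0.028, 0) 0.3 0.2 [-0.02  0.25  0.3  -1.  ]
side (-0.035, -0.028, 0) (-0.035, 0.028, 0) -0.1 0.24 [-0.35 -0.03 -0.17  1.  ]
side (0.035, -0.028, 0) (0.035, -0.028, 0.022) 1.0 0.07 [-0.36  0.14  0.   -1.  ]
side (-0.035, 0.028, 0) (-0.035, 0.028, 0.022) -0.4 0.05 [-0.37  0.11 -0.    1.  ]
top (-0.035, 0.028, 0.022) (0.035, 0.028, 0.022) 0.6 0.91 [-0.03  0.4  -0.07  1.  ]
top (-0.035, 0.028, 0.022) (-0.035, 0.012, 0.022) 2.0 1.59 [ 0.4   0.03  0.04 -1.  ]
dx dy dz mm, bias px [-20.39 -57.37  41.46  -1.68]
dx dy dz mm, bias px [ 1.02  3.61 -5.33 -0.95]
```

```bash
python3 -m crank '[[[0.02,0,0.02,0,0,0],[0,0,0,0,0,0],[0,0,0,0,0,0],[0,0,0,0,0,0]]]'
python3 m.py m2 | head -5
python3 - <<'E'
from h import *
a=cv2.imread("pics/top0.png");b=cv2.imread("pics/m2_top.png")
for nm,(x,y) in dict(j1=(251,178),j2=(245,213),j3=(248,250),bowl=(263,128),pot=(157,140),spray=(210,120),brush=(330,134),rib=(380,255)).items():
    f=lambda i:cv2.cvtColor(i[y-20:y+20,x-20:x+20],cv2.COLOR_BGR2GRAY).astype(np.float32)
    print(nm,np.round(cv2.phaseCorrelate(f(a),f(b),cv2.createHanningWindow((40,40),cv2.CV_32F)),2))if 0 else print(nm,[round(float(v),2) for v in cv2.phaseCorrelate(f(a),f(b),cv2.createHanningWindow((40,40),cv2.CV_32F))[0]])
E
```

```text
t: 16.35
position: [0.4894, -0.1533, 0.0858]
eef_rot: [-3.142, -0.0, -3.059]
contact_force: [-0.1, 0.4, -2.0]
grip_width: 0.0242
grip_force: 30.0
[ 0.4894 -0.1533  0.0859  0.0823] underside 0.0555
side (-0.035, -0.028, 0) (0.035, -0.028, 0) 0.4 0.2 [-0.02  0.25  0.3  -1.  ]
side (-0.035, -0.028, 0) (-0.035, 0.028, 0) -0.2 0.18 [-0.35 -0.03 -0.17  1.  ]
side (0.035, -0.028, 0) (0.035, -0.028, 0.022) 1.2 0.12 [-0.36  0.14  0.   -1.  ]
side (-0.035, 0.028, 0) (-0.035, 0.028, 0.022) -0.2 0.05 [-0.37  0.11 -0.    1.  ]
j1 [0.05, -0.03]
j2 [0.15, 0.1]
j3 [-0.04, 0.17]
bowl [-0.3, -0.05]
pot [-0.04, -0.16]
spray [-0.02, 0.12]
brush [0.12, -0.01]
rib [4.99, 0.15]
```

```bash
python3 - <<'E'
import cv2,numpy as np
for f in("top0","m2_top","side0","m2_side"):
    i=cv2.imread(f"pics/{f}.png");x0,x1,y0,y1=(355,405,230,280) if "top" in f else (195,248,280,312)
    m=cv2.inRange(cv2.cvtColor(i[y0:y1,x0:x1],cv2.COLOR_BGR2HSV),(5,110,30),(25,255,255))
    y,x=np.nonzero(m);print(f,len(x),x.mean().round(2)+x0,y.mean().round(2)+y0)
from rig import hand_in
print(hand_in())
E
```

```text
top0 509 380.07 255.13
m2_top 0 nan nan
side0 492 221.12 297.12
m2_side 493 221.1 297.12
the job is handed in; nothing more can be done
None<stdin>:5: RuntimeWarning: Mean of empty slice.
  ret = ret.dtype.type(ret / rcount)
```

I swung the lever open to about 1.2 rad and handed the job in with the plunger still gripped, upright, about 15 mm above the rectangular mould and centred and turned to its pocket to within about 2 mm and 1°; the lever was last seen before the lift, and the jars, bowl, pot, spray, brush and rib had not moved.

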